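Tighten the turnbuckle clamp on a plaster model

TASK

Two small turnbuckle clamps stand on the desk; a plaster dental model stands between the jaws of one of them, the other is empty. On the clamp with the model, swing the turnbuckle's bar up and over towards the jaws as far as it will go, so that both threaded ends draw in and the two jaws grip the model, still standing upright on the clamp's plate. Do not force it hard against its stop, and leave the empty clamp's turnbuckle as it is.

Things in the scene. Friction and masses are not known exactly. Their poses are not given: they have to be found in the camera images.
- model_clamp: Clamp with the model, fixed on the desk: aluminium plate 138 x 146 x 10 mm. Origin on the desk under it, z up; x from the turnbuckle (robot's side) to the jaws, y along the turnbuckle. The turnbuckle's axis is parallel to y at x -40, z 36 mm: a steel body 66 mm long, with a threaded rod at each end to a sliding jaw (48 mm high). The space in front of it (-x) is clear.
- turnbuckle (a joint): Turn of that turnbuckle's body, 0 to 1.4 rad (hard stop). Its bar leans (value - 0.45) rad from vertical in the clamp's x-z plane: negative to -x, positive to +x, over the model. Starts at 0 to 0.25. Growing values draw each jaw in 9 mm per rad; the spring pads meet the model at about 1.1. It stays where left; turning takes 0.3 N m (4 to 6 N near the ball), slightly more at the end.
- bar_ball (a point): Centre of the black ball, 18 mm across, at the end of that turnbuckle's round tommy bar (8 mm thick, standing out from the middle of the turnbuckle's body, at y = 0 of the clamp). 75 mm from the turnbuckle's axis; 103 to 110 mm above the desk at the start, 111 mm with the bar upright, 80 mm at the stop.
- plaster_model: Loose plaster dental model, tan teeth on a white base, horseshoe 52 x 64 x 38 mm, about 75 g, standing on the plate between the jaws. Origin at the centre of its underside, z up: at the start about 30 mm to +x of the clamp's origin, 10 mm above the desk; its top is 48 mm above the desk. The closing jaws centre it.
- spare_turnbuckle (a joint): The same joint of the second clamp, identical but empty, starting at 0 to 0.25. Not to be turned.
Not all that is in view belongs to the job. Leave any red look-alike of the plaster_model alone.

How it is judged:
By the outcome, as a careful person would: the job done as asked, in the order asked, and still so for the second after the job is handed in, with the robot touching nothing.
It also fails if it takes over 32 s, if anything falls off the work surface, if the arm or the gripper's body presses on something with over 40 N, if the wrist force passes 120 N, or if a joint passes its speed limit or range.

ROBOT

A 6-joint arm with a two-finger parallel gripper is mounted at the origin on a cart in front of the work surface, level with it; the furniture and walls round the work are solid. World frame = base frame: x ahead of the robot, y to its left, z up, the work surface at z = 0. Lengths are in m, angles in degrees, forces in N, time in s.
With the tool pointing down it reaches from about 0.3 to 0.75 m from the base axis. Payload 8.5 kg.
Tool frame: the origin (TCP) lies midway between the tips of the shut fingers; the grasp point (between the pads) lies env.tcp_to_grasp behind it (env.tcp_to_grasp is the distance from the TCP to the grasp point, in m); z points along the fingers, y is the line along which they close (so a half turn about z gives the same grasp; the last joint's range is limited). The gripper opens to 85 mm and grips with 20 to 120 N. Pads are 22 mm wide; open, the fingers measure 114 mm over their backs; the gripper's body (76 mm by 85 mm) begins 54 mm behind the grasp point. The pads swing forward as they close: fully open they stand 13 mm farther back than shut.
Start: joints at [-76.736, 21.807, 74.336, -0, 83.858, -12.336], TCP at [0.238, -0.496, 0.231] pointing down, gripper open.
Joint ranges: [-178.18, 178.18], [-50.72, 133.34], [12.68, 142.11], [-81.47, 261.47], [9.98, 163.14], [-165.26, 165.26]. Speed limits (degrees/s): [136.94, 136.94, 180, 180, 180, 180].

INTERFACE

Orientations are given as a 3x3 rotation matrix whose columns are the frame's x, y, z axes.
In Python, from rig import observe, optics, job, env gives the robot as it stands. The module is installed in compiled form; this text tells all that it offers.
- The arm moves only by the shell command python3 -m jog 'ROWS' [FORCE]. ROWS is JSON, a list of rows, each a list of 7 numbers: the turn, a rotation vector about the tool's x, y, z in rad, then the shift along the tool's x, y, z in m, then the opening in per cent of the stroke, from 0 (shut) to 100 (fully open). A call has 1 to 10 rows; each row shifts and turns the commanded pose from where the row before left it, along the tool's axes as they then stand; what a row does not reach is not made up. A row lasts 1/8 s, in which the tool goes at most 62.5 mm and 10.7 degrees, less where a joint would pass 70% of its speed; a pose out of reach is approached as far as the arm can. A call is refused whole if a number of a shift passes 0.0625 or a number of a turn 0.188, either way. A call with a gripper value outside its range is refused whole. The fingers move at their own pace and stop on an object; FORCE is the grip in N (left out, the last holds). Time passes only in rows, so rows that do not move let the fingers close. It gives the time, the measured TCP pose, the force, the opening and the grip force at its end, in the units of the state.
- observe(): the state, without advancing time (a new reading comes with each control period).
- optics.get_image(name): name is "scene" or "side" or "wrist"; returns a dict with "pixels" (400x640x3 uint8, red, green, blue), "mtx" (3x3 intrinsics, pixels), "rvec" (rotation vector, rad) and "tvec" (3), from world to camera coordinates, as OpenCV has them. Camera axes: x right, y down, z forward; pixel columns grow to the right and rows downward; lengths in m; the calibration is good to about 2 mm. The wrist camera is an equidistant fisheye: a pixel r from the principal point sees the ray r / f radians off the axis. A picture is of the moment at which its call begins. There is no depth.
- job.close_job(): hands the job in; it is judged then, once.
The state is a dict: "time_s": time; "q": joint angles; "qvel": joint speeds; "joint_efforts": joint torques, N m; "position": TCP position; "tool_rot": TCP orientation; "ft_force": force on the tool from outside, world axes, zero at the start; "wrist_torque": the same for the moment, N m; "grip_width": finger opening in m; "gripper_force": force on a finger pad.
Only numpy, scipy, OpenCV 4.12 (cv2) and the standard library are available. Lean on these libraries where they do the work, as an engineer would, in place of code of your own. Each camera call takes 0.05 s, during which the arm holds its last target. There are 200 camera calls.

## Working session

There is one attempt and no reset: what is moved stays moved. The work goes in short steps, Python scripts to look and compute and a shell command to move; the robot and the scene stay as the last step left them, time stands still between calls to the robot, and variables do not carry over. Pictures are saved under pics/ and viewed, at most 10 in all, crops included, and the job is handed in when it is done.

```bash
mkdir -p pics
python3 - <<'E'
from rig import observe, optics, env
import cv2,numpy as np
a=[optics.get_image(n) for n in("scene","side")]
for n,i in zip(("scene","side"),a):
    cv2.imwrite(f"pics/{n}0.png",i["pixels"][:,:,::-1])
    R=cv2.Rodrigues(np.array(i["rvec"]))[0]
    print(n,np.round(-R.T@np.array(i["tvec"]).ravel(),3),np.round(R[2],2),i["mtx"][0][0])
s=observe();print(s["tool_rot"],s["position"],s["time_s"],env.tcp_to_grasp)
E
```

```text
scene [-0.086  0.061  0.6  ] [ 0.66 -0.46 -0.6 ] 378.45519399520396
side [0.448 0.31  0.67 ] [ 0.06 -0.73 -0.68] 507.4183567397192
[[ 9.01828099e-01  4.32094883e-01 -3.02862645e-04]
 [ 4.32094902e-01 -9.01827249e-01  1.26806404e-03]
 [ 2.74794196e-04 -1.27444118e-03 -9.99999150e-01]] [ 0.2375706  -0.49575393  0.23076542] 0.1 0.0187
```

View pics/scene0.png

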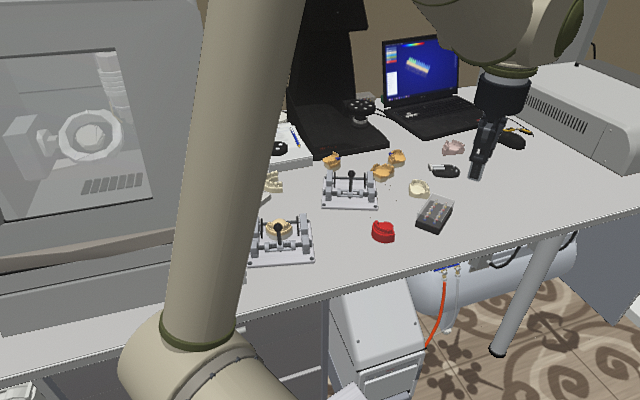

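View pics/side0.png

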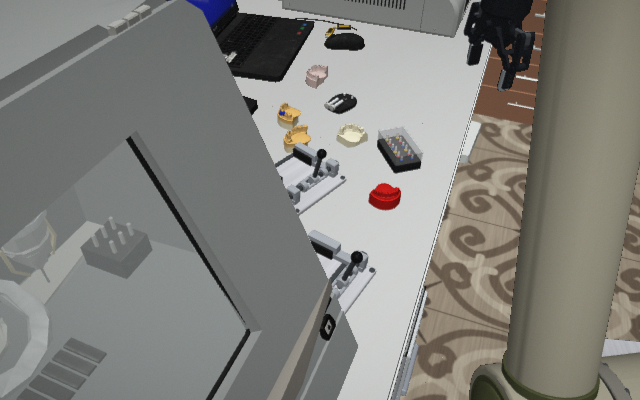

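The scene view shows two clamps. The near one, at about (280,240) with its ball at (278,227), has a tan piece between the jaws. The far one, at about (350,188) with its ball at (351,174), looks empty. The side view shows the balls at about (357,257) for the near clamp and (321,154) for the far one. I'll enlarge the scene to confirm which is which and triangulate the balls.

```bash
cat > h.py <<'E'
import cv2,numpy as np
def ray(i,p):
    K=np.array(i["mtx"]);R=cv2.Rodrigues(np.array(i["rvec"]))[0];t=np.array(i["tvec"]).ravel()
    d=R.T@np.linalg.inv(K)@[p[0],p[1],1.];return -R.T@t,d/np.linalg.norm(d)
def plane(i,p,z):
    c,d=ray(i,p);return c+d*(z-c[2])/d[2]
def tri(i,p,j,q):
    a,d=ray(i,p);b,e=ray(j,q)
    s=np.linalg.lstsq(np.c_[d,-e],b-a,rcond=None)[0]
    u,v=a+d*s[0],b+e*s[1];return (u+v)/2,np.linalg.norm(u-v)
def blob(i,c,r=9,th=60):
    x0,y0=c[0]-r,c[1]-r
    g=i["pixels"][y0:c[1]+r+1,x0:c[0]+r+1].max(2)
    m=cv2.morphologyEx((g<th).astype(np.uint8),cv2.MORPH_OPEN,np.ones((5,5),np.uint8))
    n,l,s,ce=cv2.connectedComponentsWithStats(m)
    k=1+np.argmax(s[1:,4]);return ce[k]+[x0,y0],s[k]
E
python3 - <<'E'
from rig import optics
from h import *
a,b=optics.get_image("scene"),optics.get_image("side")
for p,q in(((278,227),(357,257)),((351,174),(321,154))):
    P,sp=blob(a,p);Q,sq=blob(b,q);print(P,sp[2:],Q,sq[2:],tri(a,P,b,Q))
c1=cv2.resize(a["pixels"][150:275,235:395],None,fx=4.5,fy=4.5,interpolation=cv2.INTER_CUBIC)
c2=cv2.resize(b["pixels"][135:320,270:390],None,fx=3.2,fy=3.2,interpolation=cv2.INTER_CUBIC)
cv2.imwrite("pics/c1.png",c1[:,:,::-1]);cv2.imwrite("pics/c2.png",c2[:,:,::-1])
E
```

```text
[277.5 227. ] [ 6  7 42] [356.01754386 257.45614035] [ 11  12 114] (array([ 0.43711678, -0.18465815,  0.10541868]), np.float64(0.0016806557030779991))Traceback (most recent call last):
  File "<stdin>", line 5, in <module>
  File "h.py", line 16, in blob
    k=1+np.argmax(s[1:,4]);return ce[k]+[x0,y0],s[k]
        ~~~~~~~~~^^^^^^^^^
    return _wrapfunc(a, 'argmax', axis=axis, out=out, **kwds)
    return bound(*args, **kwds)
ValueError: attempt to get argmax of an empty sequence
```

Run:
```python
from rig import optics
from h import *
a,b=optics.get_image("scene"),optics.get_image("side")
print(tri(a,(351,174),b,(321,154)))
c1=cv2.resize(a["pixels"][150:275,235:395],None,fx=4.5,fy=4.5,interpolation=cv2.INTER_CUBIC)
c2=cv2.resize(b["pixels"][215:335,275:395],None,fx=4.5,fy=4.5,interpolation=cv2.INTER_CUBIC)
cv2.imwrite("pics/c1.png",c1[:,:,::-1]);cv2.imwrite("pics/c2.png",c2[:,:,::-1])
```

```text
(array([ 0.51264135, -0.42580212,  0.10507134]), np.float64(0.0006883899112218997))
```

View pics/c1.png

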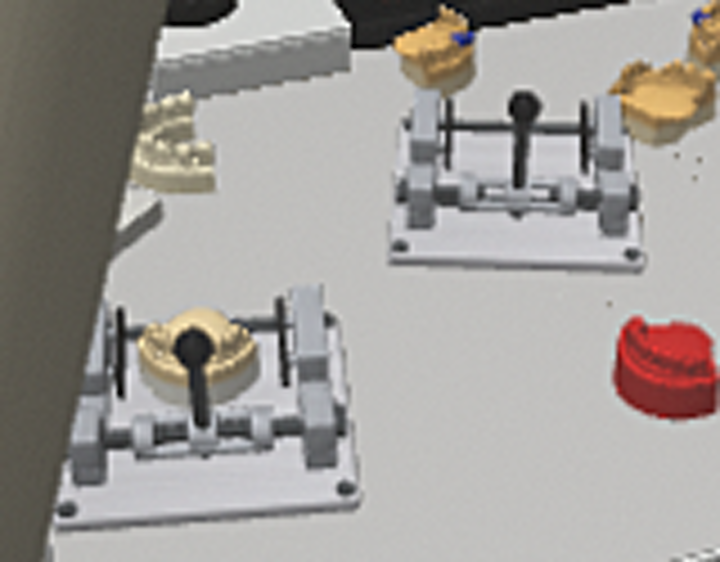

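View pics/c2.png

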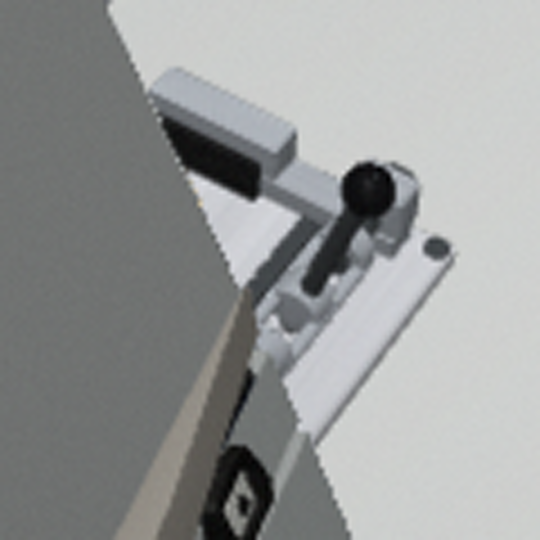

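The enlarged crop confirms that the near clamp (scene (280,240)) holds the tan-on-white model. The far clamp is empty and the red piece is loose on the desk, so I'll leave both alone. The near ball is at (0.437, -0.185, 0.105), which fits the 103–110 mm start height. Next I'll work out the clamp's heading.

Run:
```python
from rig import optics,observe
from h import *
a,b=optics.get_image("scene"),optics.get_image("side")
f=lambda x,y:(x/4.5+235-.4,y/4.5+150-.4)
g=lambda x,y:(x/4.5+275-.4,y/4.5+215-.4)
L,R=plane(a,f(60,517),.01),plane(a,f(357,494),.01)
hl,hr=plane(a,f(67,509),.01),plane(a,f(346,488),.01)
print("edge",L,R,np.linalg.norm(L-R),"holes",hl,hr,np.linalg.norm(hl-hr))
hs=plane(b,g(437,247),.01);rs=plane(b,g(453,253),.01);es=plane(b,g(318,436),.01);print("side hole",hs,"corner",rs,"edge pt",es)
for d in(L-R,hl-hr,es-rs):print("yaw",np.degrees(np.arctan2(-d[0],d[1])))
y=(hl-hr)/np.linalg.norm(hl-hr);x=np.array([y[1],-y[0],0])
ball=np.array([.4371,-.1847,.1054])
for m in((L+R)/2,):
    ax=m+x*29; print("axis pt",ax,"ball rel x,y",(ball-ax)@x,(ball-ax)@y)
print("machine corner",plane(b,(357,345),0), [plane(a,p,0) for p in((245,283),)])
```

```text
edge [ 0.46642698 -0.12330179  0.01      ] [ 0.40179643 -0.24760843  0.01      ] 0.14010441284395234 holes [ 0.46932361 -0.12822997  0.01      ] [ 0.40806243 -0.24536091  0.01      ] 0.13218392613060823
side hole [ 0.40765024 -0.24347592  0.01      ] corner [ 0.40165477 -0.24125811  0.01      ] edge pt [ 0.44636737 -0.1548089   0.01      ]
yaw -27.47120042283696
yaw -27.610220137047982
yaw -27.348566510514647
axis pt [ 2.61316185e+01 -1.36256241e+01  1.00000000e-02] ball rel x,y -28.99770196695816 0.002054057294893403
machine corner [ 0.42513462 -0.10426825  0.        ] [array([ 0.43187547, -0.09961722,  0.        ])]
```

The clamp yaw is -27.5° by three agreeing estimates. The front edge measures 140 mm against the 146 mm given. The ball sits 27 mm to -x of the axis, so the joint value is about 0.07. The machine to the left is close, so I'll move to a hover short of the clamp and look again.

```bash
python3 -m jog '[[0,0,0,0.035,-0.019,0,50],[0,0,0,0.036,-0.019,0,50],[0,0,0,0.036,-0.019,0,50],[0,0,0,0.036,-0.019,0,50],[0,0,0,0.036,-0.019,0,50],[0,0,0,0.035,-0.02,0,50],[0,0,0.185,0,0,0,50],[0,0,0.185,0,0,0,50],[0,0,0.185,0,0,0,50],[0,0,0.185,0,0,0,50]]' 20
python3 - <<'E'
from rig import optics,observe
from h import *
a=optics.get_image("scene")["pixels"];w=optics.get_image("wrist")["pixels"]
v=np.vstack([cv2.resize(a,(480,300)),cv2.resize(w,(480,300))])
cv2.imwrite("pics/h1.png",v[:,:,::-1])
s=observe();print(np.round(s["q"],1),s["ft_force"])
E
```

```text
time_s: 1.65
position: [0.3809, -0.2998, 0.2314]
tool_rot: [[0.956, -0.295, 0.0], [-0.295, -0.956, -0.0], [0.0, 0.0, -1.0]]
ft_force: [1.6, 0.1, -0.8]
grip_width: 0.0427
gripper_force: 0.0
[-52.2  15.2  84.2   0.   80.5  54.6] [0.41456854 0.418797   0.48642352]
```

View pics/h1.png

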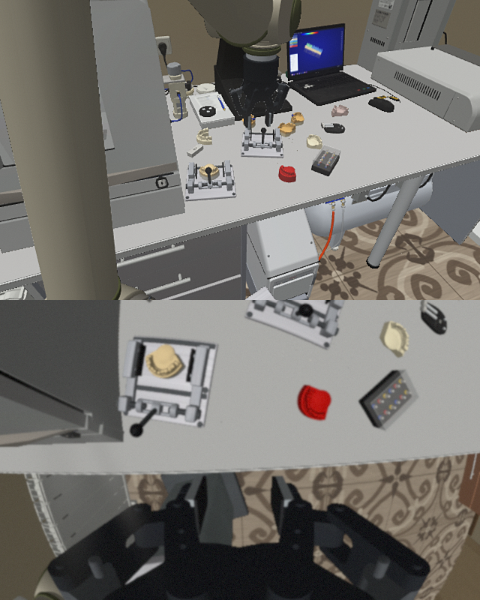

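The clamp with the model is at (170,385) in the wrist half, with its ball at (136,430). The machine's wall runs close along the clamp's left, with its foot line at about x=121. I'll compute the wall clearance and refresh the ball position.

Run:
```python
from rig import optics,observe
from h import *
a,b,w=[optics.get_image(n) for n in("scene","side","wrist")]
def wp(u,v,z):
    K=np.array(w["mtx"]);R=cv2.Rodrigues(np.array(w["rvec"]))[0];t=np.array(w["tvec"]).ravel()
    m=np.array([(u-K[0,2])/K[0,0],(v-K[1,2])/K[1,1]]);r=np.hypot(*m)
    d=R.T@np.r_[m/r*np.sin(r),np.cos(r)];c=-R.T@t;return c+d*(z-c[2])/d[2]
s=640/480
print("wall foot",[wp(u*s,(v-300)*s,0).round(3) for u,v in((122,440),(121,370),(120,302))])
print("ball wrist",wp(136*s,130*s,.105).round(4))
P,_=blob(a,(278,227));Q,_=blob(b,(356,257));print(tri(a,P,b,Q))
```

```text
wall foot [array([ 0.422, -0.091,  0.   ]), array([ 0.54 , -0.134,  0.   ]), array([ 0.665, -0.164,  0.   ])]
ball wrist [ 0.4341 -0.1801  0.105 ]
(array([ 0.43711678, -0.18465815,  0.10541868]), np.float64(0.0016806557030779991))
```

Wall clearance is 86 mm from the ball at the start and about 102 mm at the end of the stroke. That is enough for the gripper at half opening. I'll go above the ball with the tool's x along the clamp's x.

```bash
python3 -m jog '[[0,0,0.186,0,0,0,50],[0,0,0,-0.001,-0.032,0,50],[0,0,0,-0.001,-0.032,0,50],[0,0,0,-0.001,-0.032,0,50],[0,0,0,-0.001,-0.032,0,50],[0,0,0,0,0,0.027,50],[0,0,0,0,0,0.027,50],[0,0,0,0,0,0.027,50],[0,0,0,0,0,0,50]]' 20
python3 - <<'E'
from rig import optics,observe
from h import *
a,b,w=[optics.get_image(n)["pixels"] for n in("scene","side","wrist")]
v=np.hstack([cv2.resize(a[150:300,200:400],(400,300)),cv2.resize(b[180:330,260:460],(400,300))])
v=np.vstack([v,cv2.resize(w,(800,500))[120:420]])
cv2.imwrite("pics/h2.png",v[:,:,::-1])
s=observe();print(np.round(s["q"],1),s["ft_force"])
E
```

```text
time_s: 3.02
position: [0.4358, -0.1839, 0.1492]
tool_rot: [[0.888, -0.459, -0.003], [-0.459, -0.888, 0.002], [-0.004, -0.001, -1.0]]
ft_force: [0.2, 0.3, 0.1]
grip_width: 0.0428
gripper_force: 0.0
[-37.3  18.9  93.5   0.   67.4  80.1] [-0.08327918  0.10456133  0.27384412]
```

View pics/h2.png

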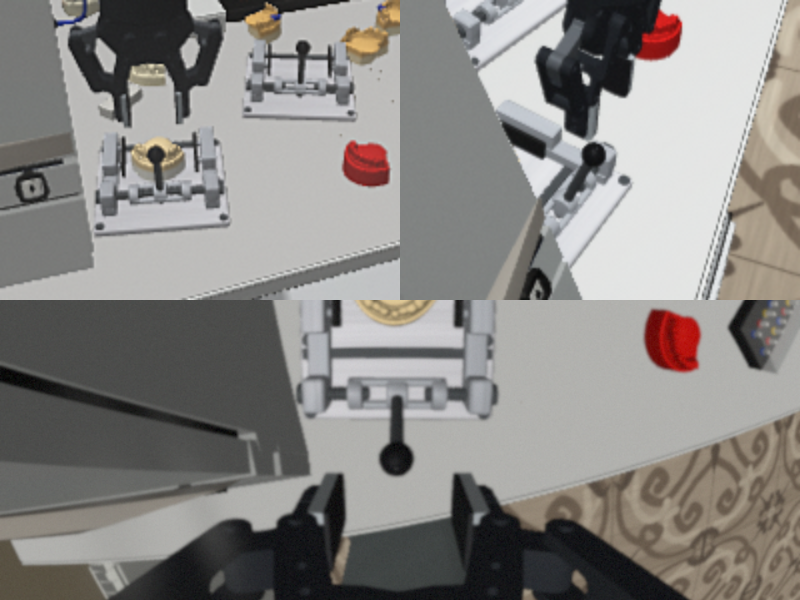

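The gripper is centred over the ball: in the wrist part the ball is at (396,459), with the fingers at 343 and 453. The wall is clear. Now I'll descend and grip lightly.

```bash
python3 -m jog '[[0,0,0,0,0,0.022,50],[0,0,0,0,0,0.021,50],[0,0,0,0,0,0.021,50],[0,0,0,0,0,0,50],[0,0,0,0,0,0,0],[0,0,0,0,0,0,0],[0,0,0,0,0,0,0],[0,0,0,0,0,0,0]]' 20
```

```text
time_s: 4.18
position: [0.4374, -0.1841, 0.0876]
tool_rot: [[0.887, -0.461, 0.003], [-0.461, -0.887, -0.0], [0.003, -0.001, -1.0]]
ft_force: [2.2, 5.6, 2.7]
grip_width: 0.0166
gripper_force: 19.4
```

```bash
python3 -m jog '[[0,0,0,0.0078,0,-0.0026,0],[0,0,0,0.0081,0,-0.0017,0],[0,0,0,0.0082,0,-0.0007,0],[0,0,0,0,0,0,0]]'
```

```text
time_s: 4.68
position: [0.4577, -0.1948, 0.0915]
tool_rot: [[0.887, -0.461, -0.0], [-0.461, -0.887, 0.001], [-0.001, -0.001, -1.0]]
ft_force: [1.3, 4.8, -4.4]
grip_width: 0.0161
gripper_force: 19.7
```

Run:
```python
from rig import optics
from h import *
a,b,w=[optics.get_image(n)["pixels"] for n in("scene","side","wrist")]
v=np.hstack([cv2.resize(a[170:270,220:353],(400,300),interpolation=2),cv2.resize(b[200:300,290:423],(400,300),interpolation=2)])
v=np.vstack([v,cv2.resize(w[150:350,200:440],(360,300))[:, :].repeat(1,0) if 0 else cv2.resize(w[170:320,120:520],(800,300),interpolation=2)])
cv2.imwrite("pics/h3.png",v[:,:,::-1])
```

```text
(no output)
```

View pics/h3.png

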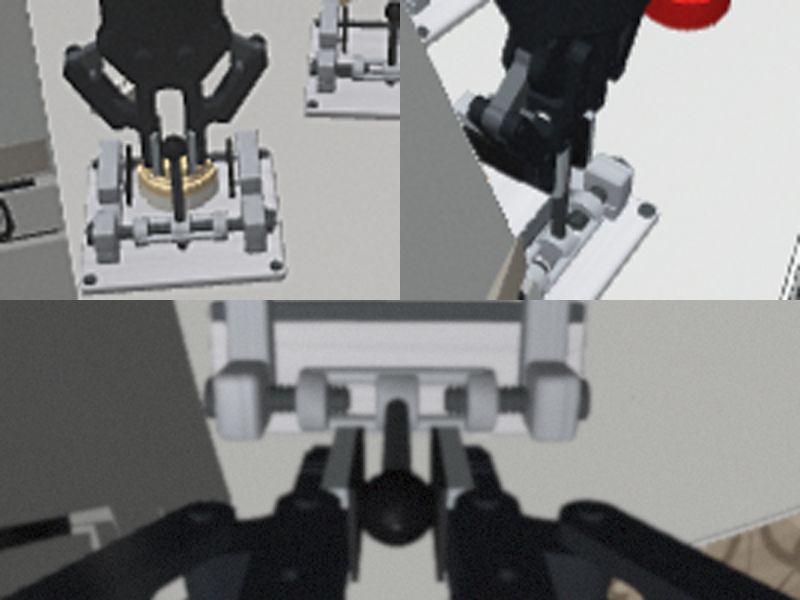

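The ball is gripped at (397,507) in the wrist part, and the bar is moving with it, nearly upright now. I'll continue along the arc.

```bash
python3 -m jog '[[0,0,0,0.0082,0,0.0001,0],[0,0,0,0.0082,0,0.001,0],[0,0,0,0.008,0,0.0019,0],[0,0,0,0.0078,0,0.0028,0],[0,0,0,0,0,0,0]]'
```

```text
time_s: 5.45
position: [0.4866, -0.2099, 0.0857]
tool_rot: [[0.887, -0.461, 0.001], [-0.461, -0.887, 0.001], [0.0, -0.001, -1.0]]
ft_force: [2.4, 4.1, -5.1]
grip_width: 0.0161
gripper_force: 19.8
```

```bash
python3 -m jog '[[0,0,0,0.0075,0,0.004,0],[0,0,0,0.007,0,0.0048,0],[0,0,0,0.0065,0,0.0054,0],[0,0,0,0,0,0,0]]'
```

```text
time_s: 5.95
position: [0.5061, -0.2202, 0.072]
tool_rot: [[0.887, -0.461, 0.003], [-0.461, -0.887, -0.001], [0.003, -0.001, -1.0]]
ft_force: [5.4, 3.3, -2.8]
grip_width: 0.0162
gripper_force: 19.5
```

```bash
python3 -m jog '[[0,0,0,0.0043,0,0.0042,0],[0,0,0,0.0035,0,0.0039,0],[0,0,0,0,0,0,0]]'
```

```text
time_s: 6.32
position: [0.5132, -0.2239, 0.0644]
tool_rot: [[0.887, -0.461, 0.004], [-0.461, -0.887, -0.001], [0.004, -0.0, -1.0]]
ft_force: [4.6, 4.4, 1.0]
grip_width: 0.0157
gripper_force: 19.5
```

```bash
python3 -m jog '[[0,0,0,0.0022,0,0.003,0],[0,0,0,0,0,0,0]]'; python3 -m jog '[[0,0,0,0.001,0,0.0015,0],[0,0,0,0,0,0,0]]'
```

```text
time_s: 6.58
position: [0.5153, -0.225, 0.0616]
tool_rot: [[0.887, -0.461, 0.004], [-0.461, -0.887, -0.002], [0.005, -0.0, -1.0]]
ft_force: [4.0, 3.8, 3.2]
grip_width: 0.0155
gripper_force: 19.4
time_s: 6.82
position: [0.5162, -0.2255, 0.0604]
tool_rot: [[0.887, -0.461, 0.004], [-0.461, -0.887, -0.002], [0.005, -0.0, -1.0]]
ft_force: [3.7, 4.6, 5.7]
grip_width: 0.0156
gripper_force: 19.4
```

```bash
python3 -m jog '[[0,0,0,0.001,0,0.0015,0],[0,0,0,0,0,0,0]]'; python3 -m jog '[[0,0,0,0.001,0,0.0015,0],[0,0,0,0,0,0,0]]'
```

```text
time_s: 7.08
position: [0.5172, -0.226, 0.059]
tool_rot: [[0.887, -0.461, 0.005], [-0.461, -0.887, -0.002], [0.005, -0.0, -1.0]]
ft_force: [3.7, 3.8, 5.6]
grip_width: 0.0159
gripper_force: 19.5
time_s: 7.32
position: [0.5182, -0.2266, 0.0575]
tool_rot: [[0.887, -0.461, 0.005], [-0.461, -0.887, -0.002], [0.006, -0.0, -1.0]]
ft_force: [4.4, 4.2, 6.3]
grip_width: 0.0151
gripper_force: 19.4
```

Run:
```python
from rig import optics
from h import *
a,b,w=[optics.get_image(n)["pixels"] for n in("scene","side","wrist")]
v=np.hstack([cv2.resize(a[170:270,220:353],(400,300),interpolation=2),cv2.resize(b[200:300,290:423],(400,300),interpolation=2)])
v=np.vstack([v,cv2.resize(w[170:320,120:520],(800,300),interpolation=2)])
cv2.imwrite("pics/h4.png",v[:,:,::-1])
```

```text
(no output)
```

View pics/h4.png

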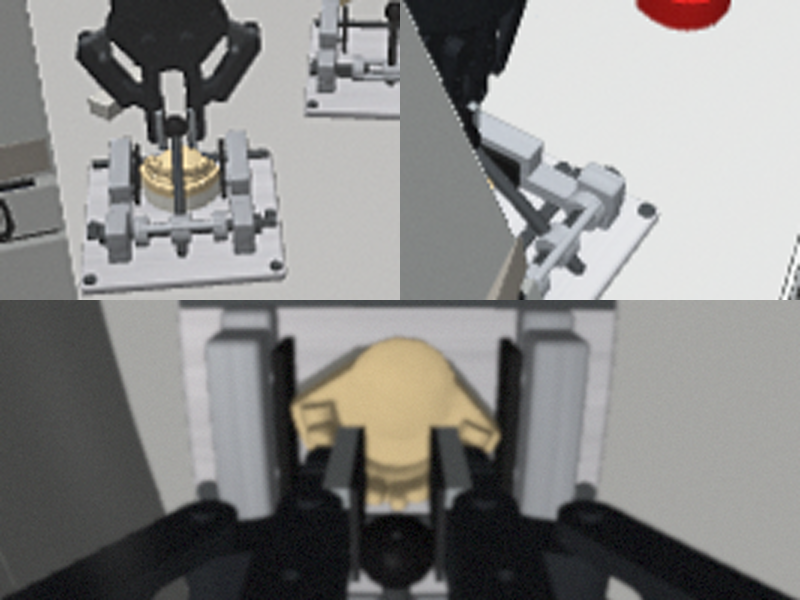

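The model is upright between the jaws, and the ball is at (176,125) in the scene crop. I'll measure its angle by casting its ray onto the clamp's mid-plane.

Run:
```python
from rig import optics,observe
from h import *
a=optics.get_image("scene")
y=np.array([.462,.887,0]);x=np.array([.887,-.462,0]);p0=np.array([.4371,-.1847,0])
for p in((277.5,227),(278.3,211.7),(278.3,211.2),(278.3,212.2)):
    c,d=ray(a,p);P=c+d*((p0-c)@y)/(d@y)
    print(P.round(4),"rel x",((P-p0)@x-.0271).round(4),"z",(P[2]-.036).round(4),"R",np.hypot((P-p0)@x-.0271,P[2]-.036))
    # exact: ray's meeting with the arc by angle
    f=np.linspace(-.5,1.1,3201);A=p0+np.outer(.0271+.075*np.sin(f),x)+np.outer(.036+.075*np.cos(f),[0,0,1])
    v=A-c;r=np.linalg.norm(np.cross(v,d),axis=1);print("phi",f[r.argmin()],r.min())
```

```text
[ 0.4461 -0.1894  0.0976] rel x -0.0169 z 0.0616 R 0.06390139160630962
phi -0.3645 0.0004049722783742716
[ 0.5526 -0.2449  0.0421] rel x 0.1032 z 0.0061 R 0.10333507923946182
phi 1.085 0.0012554562814301843
[ 0.5551 -0.2462  0.0413] rel x 0.106 z 0.0053 R 0.10609389673967956
phi 1.0475 0.0013924935906211777
[ 0.5501 -0.2436  0.0428] rel x 0.1004 z 0.0068 R 0.1005997752582651
phi 1.1 0.001299161927560227
```

The sightline is too shallow to trust for the end angle. I'll let go, rise, and press the ball from above with shut fingers. The height at contact and the force then show directly whether the stop is reached, since the ball's top should be at 89 mm there.

```bash
python3 -m jog '[[0,0,0,0,0,0,40],[0,0,0,0,0,0,40],[0,0,0,0,0,0,40],[0,0,0,0,0,-0.02,40],[0,0,0,-0.003,0,-0.03,40],[0,0,0,0,0,0,0],[0,0,0,0,0,0,0],[0,0,0,0,0,0,0]]'; python3 -m jog '[[0,0,0,0,0,0.007,0],[0,0,0,0,0,0.006,0],[0,0,0,0,0,0,0]]'
```

```text
time_s: 8.52
position: [0.5135, -0.2245, 0.1047]
tool_rot: [[0.887, -0.461, -0.002], [-0.461, -0.887, 0.001], [-0.002, -0.0, -1.0]]
ft_force: [0.2, 0.3, -0.1]
grip_width: 0.0002
gripper_force: 0.0
time_s: 8.9
position: [0.5136, -0.2244, 0.0919]
tool_rot: [[0.887, -0.461, -0.001], [-0.461, -0.887, 0.001], [-0.002, -0.0, -1.0]]
ft_force: [0.0, 1.1, 0.1]
grip_width: 0.0
gripper_force: 0.0
```

No contact at 92 mm. I'll go down in small steps.

```bash
for i in 1 2; do python3 -m jog '[[0,0,0,0,0,0.0015,0],[0,0,0,0,0,0,0]]' | grep -E "posit|ft"; done
```

```text
position: [0.5139, -0.2247, 0.0912]
ft_force: [0.7, -0.3, 0.5]
position: [0.5142, -0.2248, 0.0902]
ft_force: [0.8, 0.9, 3.5]
```

```bash
for i in 1 2; do python3 -m jog '[[0,0,0,0,0,0.0012,0],[0,0,0,0,0,0,0]]' | grep -E "posit|ft"; done
```

```text
position: [0.5147, -0.2251, 0.0893]
ft_force: [1.4, -0.0, 6.1]
position: [0.5152, -0.2254, 0.0885]
ft_force: [2.9, -0.5, 6.6]
```

```bash
for i in 1 2; do python3 -m jog '[[0,0,0,0,0,0.001,0],[0,0,0,0,0,0,0]]' | grep -E "posit|ft"; done
```

```text
position: [0.5155, -0.2255, 0.088]
ft_force: [3.2, -0.5, 11.7]
position: [0.5156, -0.2256, 0.0878]
ft_force: [0.7, -0.2, 17.1]
```

The force climbs from 6.6 to 17 N with almost no travel at a ball top of 88 mm, so this is the stop. I'll back off and check.

```bash
python3 -m jog '[[0,0,0,0,0,-0.015,0],[0,0,0,0,0,-0.04,0],[0,0,0,-0.03,0.03,-0.05,0],[0,0,0,-0.04,0.03,-0.03,0],[0,0,0,-0.05,0.02,0,0],[0,0,0,0,0,0,0]]'
python3 - <<'E'
from rig import optics
from h import *
a,b,w=[optics.get_image(n)["pixels"] for n in("scene","side","wrist")]
v=np.hstack([cv2.resize(a[140:280,220:400],(400,300),interpolation=2),cv2.resize(b[130:300,260:460],(400,300),interpolation=2)])
v=np.vstack([v,cv2.resize(w[20:260,120:560],(550,300),interpolation=2)[:, :] if 0 else cv2.resize(w[20:260,0:640],(800,300),interpolation=2)])
cv2.imwrite("pics/h5.png",v[:,:,::-1])
E
```

```text
time_s: 11.15
position: [0.3698, -0.2389, 0.2185]
tool_rot: [[0.886, -0.463, -0.001], [-0.463, -0.886, 0.0], [-0.001, 0.0, -1.0]]
ft_force: [-0.5, -0.7, 0.9]
grip_width: -0.0002
gripper_force: 0.0
```

View pics/h5.png

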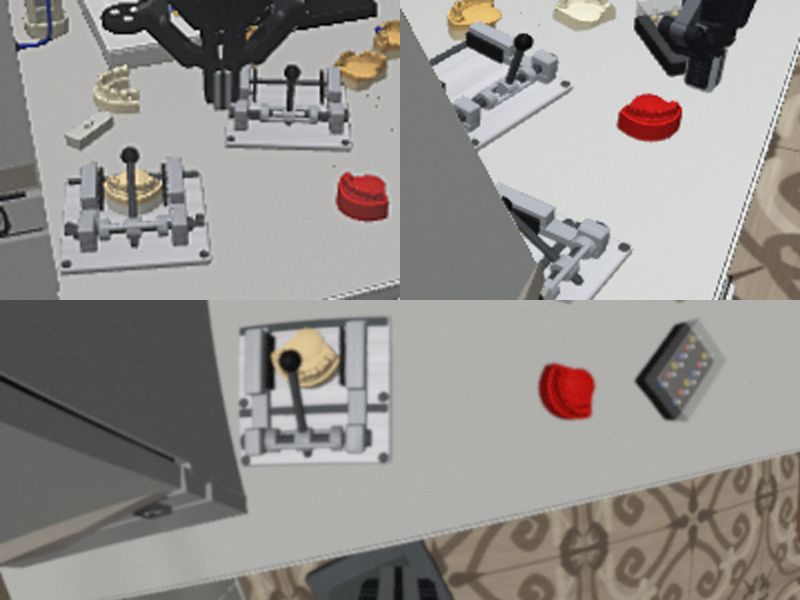

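The bar is over at its stop with the ball at (290,360) in the wrist part. The model stands upright between both pads, and the spare clamp's bar is unchanged. The gripper is clear, so I'm handing in.

```bash
python3 -c "from rig import job; print(job.close_job())"
```

```text
the job is handed in; nothing more can be done
None
```

I swung the turnbuckle bar on the clamp with the model over to its stop (about 17 N at most on the ball there); the model stands upright between the closed jaws, the empty clamp was left as it was, and the job was handed in at about 11 s.

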